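Hold the sprung cap-bin lid in its green zone

ROBOT

A 6-joint arm with a two-finger parallel gripper is mounted at the origin on the work surface. World frame = base frame: x ahead of the robot, y to its left, z up, the work surface at z = 0. Lengths are in mm, angles in rad, forces in N, time in s.
With the tool pointing down it reaches from about 325 to 775 mm from the base axis. Payload 5.5 kg.
Tool frame: the origin (TCP) lies at the very end of the fingers, on their centre line; the grasp point (between the pads) lies 19 mm behind it; z points along the fingers, y is the direction in which the jaws open and shut (so a half turn about z gives the same grasp; the last joint's range is limited). The gripper opens to 88 mm and grips with 3 to 60 N. Pads are 20 mm wide; open, the fingers measure 115 mm over their backs; the gripper's body (75 mm by 178 mm) begins 61 mm behind the grasp point.
Start: joints at [-1.283, 0.091, 1.231, -0, 1.82, -0.057], TCP at [202.805, -564.7, 222.631] pointing down, gripper open.
Joint ranges: [-2.87, 2.87], [-0.86, 2.18], [0.17, 2.46], [-1.51, 4.65], [0.06, 2.69], [-2.65, 2.65]. Speed limits (rad/s): [2.57, 2.57, 3.01, 3.14, 3.14, 3.14].

INTERFACE

Orientations are given as a unit quaternion [w, x, y, z].
In Python, from plant import observe, grab_frame, camera_params, close_job, search_frame, landmark_of gives the robot as it stands.
- The arm moves only by the shell command python3 -m jog 'ROWS' [FORCE]. ROWS is JSON, a list of rows, each an object of numbers: "gripper": the gripper's target within -1 to 1 (shut at 1, half-way at 0, fully open at -1); "dx", "dy", "dz": the shift along the tool's x, y, z in mm; "yaw": the turn about the tool's z in degrees. In form: [{"gripper": .., "dx": .., "dy": .., "dz": .., "yaw": ..}, ...]. A call has 1 to 5 rows; each row is the pose to reach, as a shift and turn from the pose measured when the call began, along the tool's axes at that moment; what a row does not reach only later rows make up. A row lasts 1/10 s, in which the tool goes at most 50 mm and 8.59 degrees, less where a joint would pass 70% of its speed; a pose out of reach is approached as far as the arm can. A call with a gripper value outside its range is refused whole. The fingers move at their own pace and stop on an object; FORCE is the grip in N (left out, the last holds). Time passes only in rows, so rows that repeat a pose let the fingers close. It gives the time, the measured TCP pose, the force and the opening at its end, in the units of the state.
- observe(): the state, without advancing time (a new reading comes with each control period).
- grab_frame(name): name is "scene" or "top"; returns the picture (400x640x3 uint8, red, green, blue); there is no depth.
- camera_params(name): a dict with "fx", "fy", "cx", "cy" (pixels), "R" (3x3) and "t" (3): a world point X has camera coordinates R X + t. Camera axes: x right, y down, z forward; pixel columns grow to the right and rows downward; lengths in mm; the calibration is good to about 2 mm. A picture is of the moment at which its call begins. camera_params takes no time and is no camera call.
- close_job(): hands the job in, once; it reports no verdict.
Trained networks look in the newest picture that a camera, given by its name, has taken for a name from the list of things; names that differ only in an ending like _2 or _b are one class to them, and where a whole thing is asked for, a point or a joint stands for the part that bears it (a point fixed in the world has none). Each returns a list of dicts, best first, with "conf" (0 to 1); they miss things now and then, are a little off and sometimes report something else, mostly with a low value. They report only what shows in the picture. A call takes as long as a camera call. They do not tell look-alikes from the thing itself.
- search_frame(label, camera): "bbox" ([left, top, right, bottom] in pixels, round what is visible of it).
- landmark_of(label, camera): "xy" ([column, row] in pixels: a listed point, or the origin of a listed thing).
The state is a dict: "t": time; "joints": joint angles; "dq": joint speeds; "joint_torque": joint torques, N m; "tool_pos": TCP position; "tool_rot": TCP orientation; "ft_force": force on the tool from outside, world axes, zero at the start; "torque": the same for the moment, N m; "opening": finger opening in mm.
Only numpy, scipy, OpenCV 4.12 (cv2) and the standard library are available. Lean on these libraries where they do the work, as an engineer would, in place of code of your own. Each camera call takes 0.05 s, during which the arm holds its last target.

TASK

Take the orange hold-down weight off the lid of the green cap bin and set it down upright in the yellow tray. Then raise the bin's sprung lid (it has a red grip for this) past its balance point, clearly into the red part of the curved scale but not right up against its stop, bring it back down to just below the balance point and hold it still in the green part, so that a workmate can tip caps in. The program finishes while you are still holding the lid there; leave the bottle and the jar alone.

Things in the scene. Friction and masses are not known exactly. Their poses are not given: they have to be found in the camera images.
- bin: Fixed green open box for bottle caps, 180 (its x) x 240 (its y) x 100 mm high; origin: centre of its underside on the bench; its x axis is level and points from the red grip's side to the hinge's side, z up. A steel lid covers it: 184 x 244 mm, 6 mm thick, upper face 108 mm above the bench when shut
- scale_green (a point): Middle of the green part of the fixed curved scale strip on the bin's -y side (bin y -125 to -141 mm), 90 mm from the hinge axis, top 195 mm above the bench, dark post at the hinge. White, then green from 0.85 to 1.02 rad of lid opening, short white, then red from the balance point at 1.10 rad up. A small black pin on the lid's edge runs along the strip
- lid (a joint): Opening of the lid in rad: 0 shut and level, growing as its front (red grip) side rises about the hinge; stop at 1.75. The hinge is sprung: the balance point is at 1.10 rad. Below it the let-go lid sinks shut, above it the spring carries it up to the stop. Light to move either way: under 3 N at the red grip
- lid_grip (a point): Centre of the red grip, a disc on edge in front of the lid's front edge: 36 mm diameter, 18 mm thick along the bin's y, flat faces to bin +y and -y; pinch these from above. 12 mm wide stem; centre 43 mm off the lid's edge, 227 mm from the hinge axis and level with it when shut (105 mm up); swings with the lid. An upright gripper lets the disc turn between its pads
- lid_hinge (a point): Middle of the hinge axis, 105 mm above the bench, on the bin's far side (bin frame x = +90 mm, y = 0); the axis is parallel to the bin's y axis
- weight: Loose orange hold-down weight, 0.3 to 0.65 kg: disc of 70 mm diameter and 18 mm height with a dark round knob of 26 mm diameter on its centre up to 54 mm above its underside. Origin at the centre of its underside, z up. It starts standing upright on the shut lid
- tray: Fixed yellow tray, 160 x 160 x 25 mm, walls 4 mm, inner floor about 4 mm above the bench. Origin at the centre of its underside
- grey_tray: Fixed grey tray of the same size, holding a few caps: not used. Its place and the yellow tray's may be swapped
- amber_bottle: Loose amber bottle with a yellow cap, 64 mm in diameter, 190 mm high, standing; origin at the centre of its underside; leave alone
- green_jar: Loose green jar with a white cap, 68 mm in diameter, 110 mm high, standing; origin at the centre of its underside; leave alone
There are look-alikes about, which are no part of the job. There is more than one size of the weight; the job needs the middle-sized.

How it is judged:
By the outcome, as a careful person would: the job done as asked, in the order asked, and still so for the second after the job is handed in, while the arm keeps its last pose, push and grip.
It also fails if it takes over 64 s, if anything falls off the work surface, if the arm or the gripper's body presses on something with over 40 N, if the wrist force passes 120 N, or if a joint passes its speed limit or range.

## Working session

There is one attempt and no reset: what is moved stays moved. The work goes in short steps, Python scripts to look and compute and a shell command to move; the robot and the scene stay as the last step left them, time stands still between calls to the robot, and variables do not carry over. Pictures are saved under pics/ and viewed, and the job is handed in when it is done.

```bash
ls; mkdir -p pics
python3 - <<'E'
from plant import *
import cv2,json
print(observe())
for n in ("scene","top"):
    im=grab_frame(n); cv2.imwrite(f"pics/{n}0.png",im[:,:,::-1])
    p=camera_params(n); print(n,p)
    for l in ["bin","weight","tray","grey_tray","lid_grip","lid_hinge","scale_green"]:
        print(l,[(d["conf"],[round(v) for v in d["xy"]]) for d in landmark_of(l,n)])
E
```

```text
pics
{'t': 0.0, 'joints': array([-1.28270348e+00,  9.18651667e-02,  1.23187444e+00, -3.44275419e-05,
        1.81979067e+00, -5.66983121e-02]), 'dq': array([ 0.00040745, -0.00049039, -0.00017569, -0.00217552, -0.00029632,
        0.00096228]), 'joint_torque': array([ 2.26613593e-04, -4.46444821e+01, -4.06448042e+01,  6.98670815e-02,
        2.93969933e-02, -1.55699499e-04]), 'tool_pos': array([ 202.70493128, -564.41026619,  221.50956479]), 'tool_rot': array([-9.60407281e-04,  9.85176912e-01,  1.71538664e-01, -1.28414287e-04]), 'ft_force': array([ 0.09001487,  0.04513057, -0.49761499]), 'torque': array([-0.02470357,  0.01170866,  0.00013122]), 'opening': 87.63201611374839}
scene {'fx': 410.0895510008679, 'fy': 410.0895510008679, 'cx': 307.0881984847309, 'cy': 193.0588670654384, 'R': array([[ 0.4217901 ,  0.90668408, -0.0041341 ],
       [ 0.52578957, -0.24830722, -0.81356552],
       [-0.73867343,  0.34098022, -0.58145856]]), 't': array([-238.43259526, -212.31638785, 1585.73698592])}
bin [(0.94, [300, 234]), (0.52, [300, 200]), (0.35, [254, 197])]
weight [(0.77, [298, 198]), (0.69, [362, 220]), (0.68, [250, 201]), (0.68, [430, 227]), (0.41, [304, 233])]
tray [(0.67, [285, 180]), (0.6, [393, 175])]
grey_tray [(0.62, [191, 244])]
lid_grip [(0.67, [285, 178]), (0.37, [300, 199])]
lid_hinge [(0.73, [313, 225])]
scale_green [(0.66, [255, 200])]
top {'fx': 384.59739865304624, 'fy': 384.59739865304624, 'cx': 320.236687345153, 'cy': 200.07283567357786, 'R': array([[-2.77730321e-02, -9.99601312e-01, -5.08681649e-03],
       [-9.85831766e-01,  2.82318684e-02, -1.65344159e-01],
       [ 1.65421848e-01,  4.22636654e-04, -9.86222811e-01]]), 't': array([ 36.39558049, 585.82187235, 902.93358509])}
bin [(0.59, [340, 196])]
weight [(0.65, [342, 195]), (0.56, [374, 278])]
tray [(0.33, [452, 224])]
grey_tray [(0.88, [453, 226])]
lid_grip [(0.56, [340, 243])]
lid_hinge [(0.9, [346, 150])]
scale_green [(0.75, [406, 167])]
```

View pics/scene0.png

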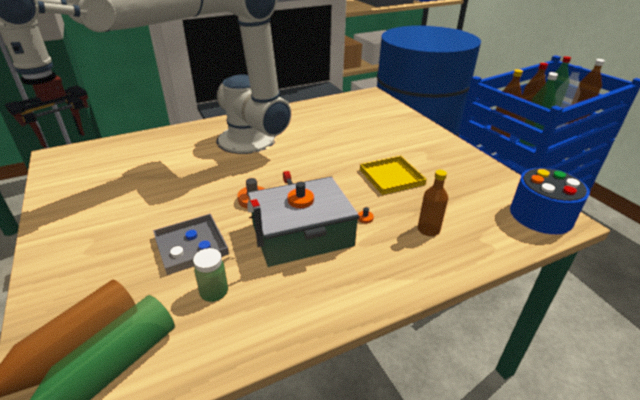

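View pics/top0.png

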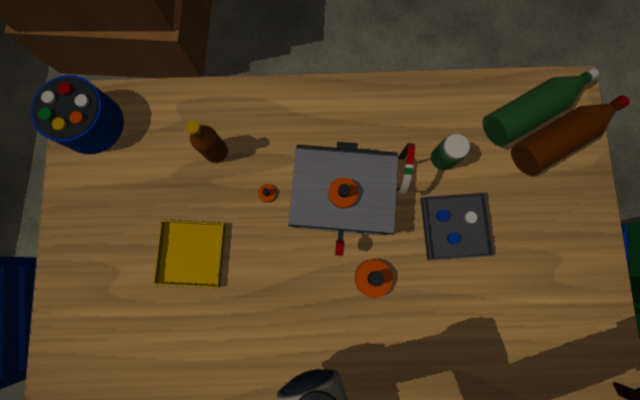

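The pictures show three orange weights with a knob. In the top view the middle-sized one is on the lid at about (344,192), a small one on the bench at (267,193) and a large one on the bench at (376,278). By the description (standing on the shut lid, middle size) it is the one at (344,192). The yellow tray is at (192,253) and the grey tray at (457,226). I'll check with a close crop and measure.

```bash
cat > h.py <<'E'
import numpy as np, cv2
from plant import *
P={n:camera_params(n) for n in("scene","top")}
def proj(n,X):
    p=P[n]; c=np.asarray(p["R"])@np.asarray(X,float)+p["t"]; return np.array([p["fx"]*c[0]/c[2]+p["cx"],p["fy"]*c[1]/c[2]+p["cy"]])
def w(n,uv,z):
    p=P[n]; d=np.array([(uv[0]-p["cx"])/p["fx"],(uv[1]-p["cy"])/p["fy"],1]); R=np.asarray(p["R"]); d=R.T@d; o=-R.T@p["t"]
    return o+d*(z-o[2])/d[2]
def crop(n,fn,box,s):
    im=grab_frame(n)[:,:,::-1]; x0,y0,x1,y1=box
    cv2.imwrite(fn,cv2.resize(im[y0:y1,x0:x1],None,fx=s,fy=s,interpolation=cv2.INTER_CUBIC)); return im
E
python3 - <<'E'
from h import *
crop("top","pics/topc.png",(270,130,430,300),5 if 0 else 3.5)
crop("scene","pics/scc.png",(225,150,385,270),5)
print("lid corners",[w("top",c,108).round(0)[:2] for c in[(297,146),(398,152),(395,234),(290,226)]])
print("grip",w("top",(340,247),112)[:2],"hinge",w("top",(346,150),105)[:2])
print("weight knobtop",w("top",(344,190),162)[:2],"disc",w("top",(344,193),126)[:2], w("scene",(300.5,186),162)[:2])
print("tray",[w("top",c,25).round(0)[:2] for c in[(162,220),(226,221),(223,287),(155,286)]])
print("big",w("top",(374,278),18)[:2],"small",w("top",(267,193),12)[:2])
E
```

```text
lid corners [array([708.,  71.]), array([ 687., -167.]), array([ 493., -149.]), array([518.,  91.])]
grip [467.18191013 -21.85174409] hinge [696.12599681 -44.75125337]
weight knobtop [588.46303631 -32.71709792] disc [588.45525062 -34.72813076] [603.86721517 -35.51870429]
tray [array([551., 420.]), array([544., 259.]), array([382., 264.]), array([389., 431.])]
big [ 392.86351835 -107.4688173 ] small [615.24047086 156.75445709]
```

View pics/topc.png

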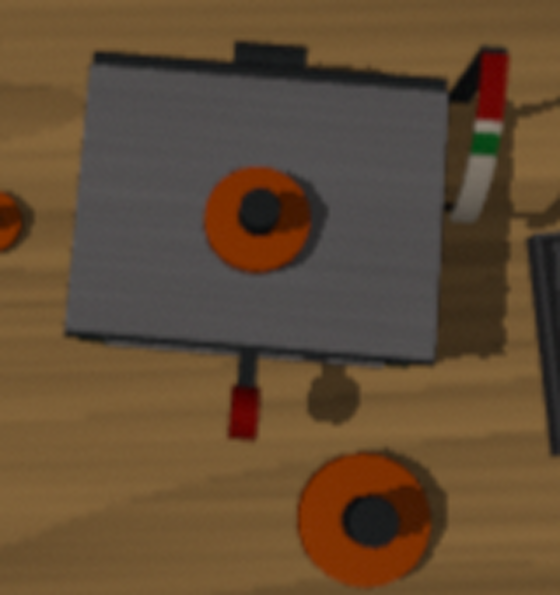

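View pics/scc.png

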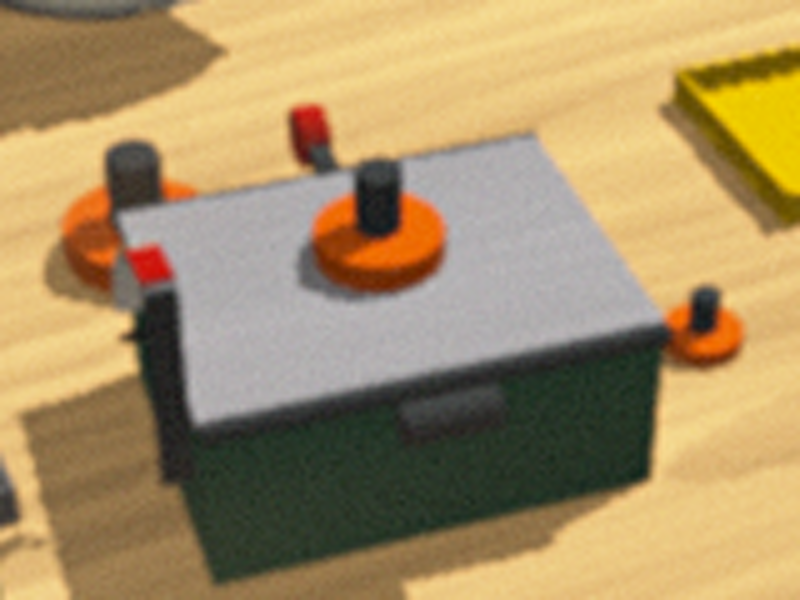

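The crop confirms it. The disc on the lid measures about 70 mm across, so it is the middle-sized one; the bench one at (376,278) is clearly larger and the one at (267,193) smaller. Next I fit the bin pose.

```bash
cat > fit.py <<'E'
from h import *
from scipy.optimize import least_squares
def B(p,q):
    c,s=np.cos(p[2]),np.sin(p[2]); return np.array([p[0]+c*q[0]-s*q[1],p[1]+s*q[0]+c*q[1],q[2]])
t=lambda a,b:(270+a/3.5,130+b/3.5); s=lambda a,b:(225+a/5,150+b/5)
obs=[("top",(-94,122,108),t(66,333)),("top",(-94,-122,108),t(434,358)),
("scene",(-94,-122,108),s(118,212)),("scene",(-94,122,108),s(533,135)),("scene",(90,122,108),s(666,325)),("scene",(90,-122,108),s(195,425)),
("top",(-137,0,105),t(243,414))]
f=lambda p:np.concatenate([proj(n,B(p,q))-uv for n,q,uv in obs])
if __name__=="__main__":
    r=least_squares(f,[600,-38,-.1],loss="soft_l1"); print(r.x,np.round(r.fun,1))
    p=r.x
    print("grip",B(p,(-137,0,105)),"hinge",B(p,(90,0,105)))
    for q in((90,122,108),(90,-122,108),(-94,122,108),(-94,-122,108)): print(q,(proj("top",B(p,q))-(270,130))*3.5)
    o=[("top",162,t(261,209)),("top",126,t(258,219)),("scene",162,s(380,171)),("scene",126,s(379,238))]
    g=lambda v:np.concatenate([proj(n,(v[0],v[1],z))-uv for n,z,uv in o])
    r=least_squares(g,[590,-34]); print("weight",r.x,np.round(r.fun,1))
E
python3 fit.py
```

```text
[ 6.03162528e+02 -3.48510965e+01 -1.02543975e-01] [-1.2 -0.7  0.   0.  -1.6 -0.2 -0.5 -1.3  0.2 -1.4 -0.3 -0.  -0.  -1. ]
grip [466.88219269 -20.82717966 105.        ] hinge [692.68975536 -44.06388863 105.        ]
(90, 122, 108) [85.89822334 60.92206429]
(90, -122, 108) [445.84289847  86.38260576]
(-94, 122, 108) [ 61.85862983 330.535983  ]
(-94, -122, 108) [434.08833457 358.17306501]
weight [592.11524199 -32.78630808] [-0.6 -1.4 -0.6 -1.1 -1.4 -0.8 -1.  -2.8]
```

```bash
cat >> h.py <<'E'
from scipy.spatial.transform import Rotation as Ro
def st():
    o=observe(); q=o["tool_rot"]; R=Ro.from_quat([q[1],q[2],q[3],q[0]]).as_matrix(); return o,R
def go(*targets,ang=None):
    o,R=st(); print("t",round(o["t"],2),"pos",o["tool_pos"].round(1),"xang",round(np.arctan2(R[1,0],R[0,0]),3),"zax",R[:,2].round(3),"F",o["ft_force"].round(1),"open",round(o["opening"],1),"j",o["joints"].round(2))
    if ang is not None:
        a=np.degrees(ang-np.arctan2(R[1,0],R[0,0])); print("yaw",round(-((a+180)%360-180),1))
    for T in targets: print(np.round(T,1),"->",(R.T@(np.array(T)-o["tool_pos"])).round(1))
E
python3 - <<'E'
from h import *
go((590,-33,280),ang=-.1025)
E
```

```text
t 0.9 pos [ 202.8 -564.7  222.6] xang 0.345 zax [ 0.  0. -1.] F [ 0.5 -0.2  0.6] open 87.6 j [-1.28  0.09  1.23  0.    1.82 -0.06]
yaw 25.6
[590 -33 280] -> [ 544.1 -369.5  -57.3]
```

```bash
python3 -m jog '[{"gripper":-1,"dx":207,"dy":-140,"dz":-57,"yaw":10},{"gripper":-1,"dx":207,"dy":-140,"dz":-57,"yaw":10},{"gripper":-1,"dx":207,"dy":-140,"dz":-57,"yaw":10},{"gripper":-1,"dx":207,"dy":-140,"dz":-57,"yaw":10},{"gripper":-1,"dx":207,"dy":-140,"dz":-57,"yaw":10}]' 30
python3 - <<'E'
from h import *
go((590,-33,280),ang=-.1025)
E
```

```text
t: 1.4
tool_pos: [347.4, -366.3, 278.9]
tool_rot: [0.0, 0.996, 0.085, 0.0]
ft_force: [0.5, -0.1, -0.4]
opening: 88.0
t 1.4 pos [ 347.4 -366.3  278.9] xang 0.17 zax [ 0. -0. -1.] F [ 0.5 -0.1 -0.4] open 88.0 j [-0.88 -0.15  1.36  0.    1.92  0.52]
yaw 15.6
[590 -33 280] -> [ 295.5 -287.4   -1.1]
```

```bash
python3 -m jog '[{"gripper":-1,"dx":295,"dy":-287,"dz":0,"yaw":15.6},{"gripper":-1,"dx":295,"dy":-287,"dz":0,"yaw":15.6},{"gripper":-1,"dx":295,"dy":-287,"dz":0,"yaw":15.6},{"gripper":-1,"dx":295,"dy":-287,"dz":0,"yaw":15.6},{"gripper":-1,"dx":295,"dy":-287,"dz":0,"yaw":15.6}]'
python3 - <<'E'
from h import *
go((590,-33,280),ang=-.1025)
E
```

```text
t: 1.9
tool_pos: [489.0, -171.8, 278.9]
tool_rot: [0.0, 0.999, -0.051, 0.001]
ft_force: [1.2, -0.6, -0.3]
opening: 87.7
t 1.9 pos [ 489.  -171.8  278.9] xang -0.103 zax [ 0.001 -0.001 -1.   ] F [ 1.2 -0.6 -0.3] open 87.7 j [-0.4  -0.11  1.33 -0.    1.92  1.27]
yaw -0.0
[590 -33 280] -> [  86.3 -148.4   -1. ]
```

```bash
python3 -m jog '[{"gripper":-1,"dx":86,"dy":-148,"dz":0,"yaw":0},{"gripper":-1,"dx":86,"dy":-148,"dz":0,"yaw":0},{"gripper":-1,"dx":86,"dy":-148,"dz":0,"yaw":0},{"gripper":-1,"dx":86,"dy":-148,"dz":60,"yaw":0},{"gripper":-1,"dx":86,"dy":-148,"dz":80,"yaw":0}]'
python3 - <<'E'
from h import *
go((590,-33,132),ang=-.1025)
im=crop("scene","pics/s1.png",(225,100,385,220),5)
im=crop("top","pics/t1.png",(270,130,430,300),3.5)
E
```

```text
t: 2.4
tool_pos: [590.9, -30.8, 197.1]
tool_rot: [0.0, 0.999, -0.049, 0.001]
ft_force: [0.6, -0.3, -0.4]
opening: 88.1
t 2.4 pos [590.9 -30.8 197.1] xang -0.099 zax [ 0.001 -0.    -1.   ] F [ 0.6 -0.3 -0.4] open 88.1 j [-0.11  0.06  1.3  -0.    1.77  1.56]
yaw 0.2
[590 -33 132] -> [-0.7  2.3 65.1]
```

View pics/s1.png

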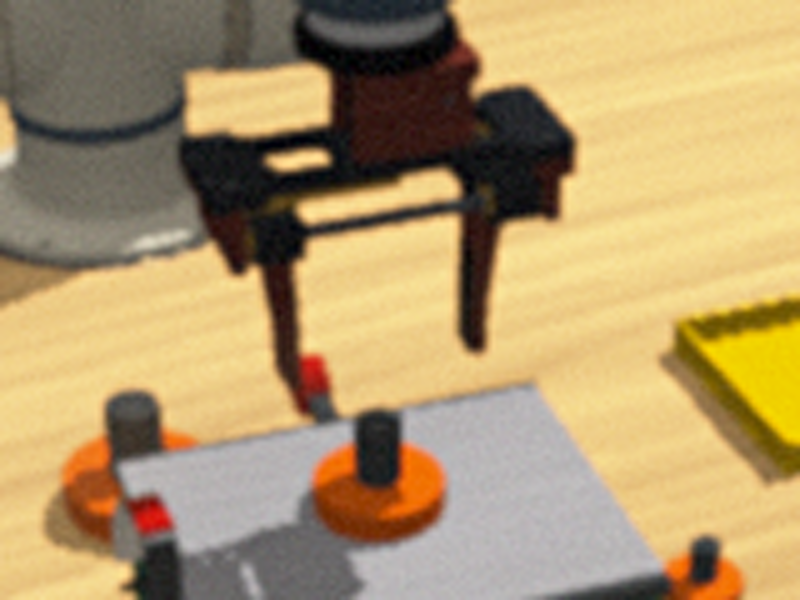

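View pics/t1.png

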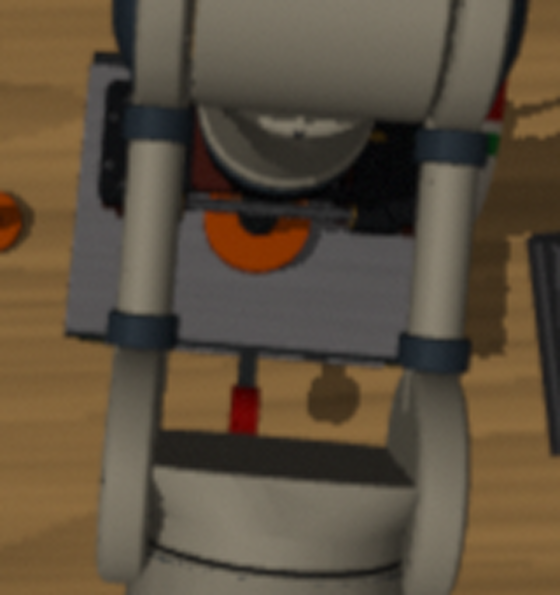

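The gripper's open fingers straddle the knob from above: in the scene view the tips are at px (285,181) and (320,169), with the knob at (301,182). I'll compare the tips' midpoint with the projected TCP before descending.

Run:
```python
from h import *
o,R=st(); p=o["tool_pos"]
for s in(-44,0,44,-50,50): print(s,((proj("scene",p+R[:,1]*s)-(225,100))*5).round())
print(((proj("scene",(590,-33,162))-(225,100))*5).round(),((proj("scene",(596,-34,162))-(225,100))*5).round())
```

```text
-44 [452. 347.]
0 [370. 362.]
44 [286. 378.]
-50 [463. 345.]
50 [274. 381.]
[371. 415.] [374. 421.]
```

```bash
python3 -m jog '[{"gripper":-1,"dx":-2,"dy":2,"dz":25,"yaw":0},{"gripper":-1,"dx":-2,"dy":2,"dz":45,"yaw":0},{"gripper":-1,"dx":-2,"dy":2,"dz":64,"yaw":0},{"gripper":-1,"dx":-2,"dy":2,"dz":64,"yaw":0},{"gripper":0.2,"dx":-2,"dy":2,"dz":64,"yaw":0}]' 30; python3 -m jog '[{"gripper":1,"dx":0,"dy":0,"dz":0},{"gripper":1,"dx":0,"dy":0,"dz":0},{"gripper":1,"dx":0,"dy":0,"dz":0},{"gripper":1,"dx":0,"dy":0,"dz":0},{"gripper":1,"dx":0,"dy":0,"dz":0}]' 30
python3 - <<'E'
from h import *
go((590,-33,132),ang=-.1025)
crop("scene","pics/s2.png",(225,100,385,220),5)
E
```

```text
t: 3.0
tool_pos: [585.4, -34.4, 130.4]
tool_rot: [0.0, 0.999, -0.051, -0.004]
ft_force: [0.5, -0.4, 0.9]
opening: 83.1
t 3.0 pos [585.4 -34.4 130.4] xang -0.101 zax [-0.008  0.    -1.   ] F [ 0.5 -0.4  0.9] open 83.1 j [-0.12  0.06  1.42 -0.    1.66  1.56]
yaw 0.1
[590 -33 132] -> [ 4.5 -1.9 -1.7]invalid input
```

View pics/s2.png

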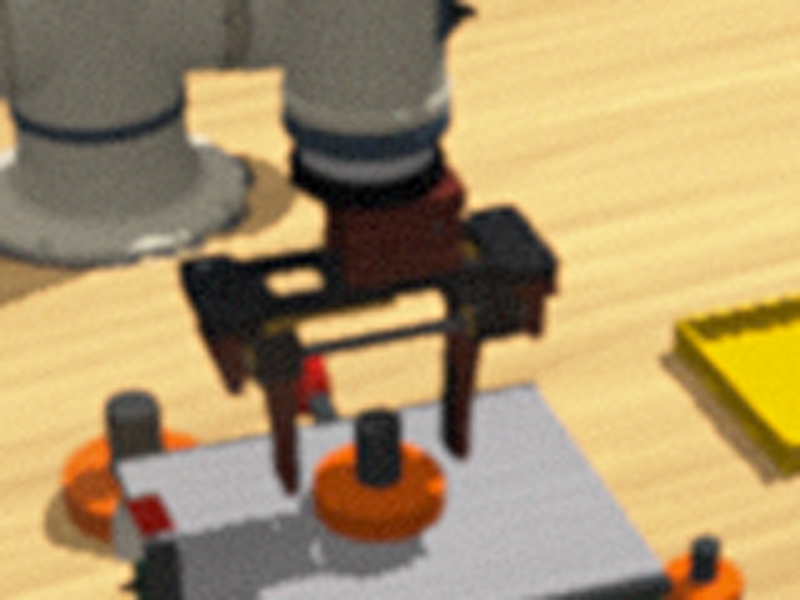

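```bash
python3 -m jog '[{"gripper":-0.5,"dx":4,"dy":-1,"dz":-1,"yaw":0},{"gripper":-0.2,"dx":4,"dy":-1,"dz":-1,"yaw":0},{"gripper":1,"dx":4,"dy":-1,"dz":-1,"yaw":0},{"gripper":1,"dx":4,"dy":-1,"dz":-1,"yaw":0},{"gripper":1,"dx":4,"dy":-1,"dz":-1,"yaw":0}]' 30; python3 -m jog '[{"gripper":1,"dx":0,"dy":0,"dz":0,"yaw":0},{"gripper":1,"dx":0,"dy":0,"dz":0,"yaw":0},{"gripper":1,"dx":0,"dy":0,"dz":0,"yaw":0},{"gripper":1,"dx":0,"dy":0,"dz":0,"yaw":0},{"gripper":1,"dx":0,"dy":0,"dz":0,"yaw":0}]' 30
python3 - <<'E'
from h import *
go((590,-33,132),ang=-.1025)
crop("scene","pics/s3.png",(225,100,385,220),5)
E
```

```text
t: 3.55
tool_pos: [589.8, -33.7, 131.8]
tool_rot: [0.0, 0.999, -0.051, -0.003]
ft_force: [-0.3, 0.3, -0.1]
opening: 39.1
t: 4.05
tool_pos: [589.7, -33.4, 131.7]
tool_rot: [-0.0, 0.999, -0.05, -0.003]
ft_force: [-0.2, 1.4, -0.9]
opening: 25.4
t 4.05 pos [589.7 -33.4 131.7] xang -0.101 zax [-0.007  0.001 -1.   ] F [-0.2  1.4 -0.9] open 25.4 j [-0.11  0.07  1.41 -0.    1.67  1.56]
yaw 0.1
[590 -33 132] -> [ 0.2 -0.5 -0.3]
```

View pics/s3.png

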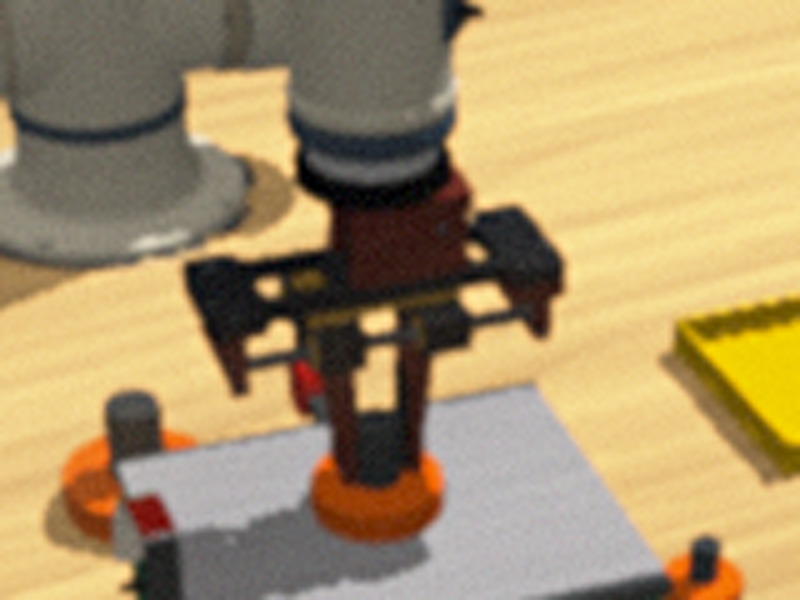

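The fingers hold the knob at an opening of 25.4 mm, on either side of it at crop (345,430) and (412,430). I'm lifting it straight up.

```bash
python3 -m jog '[{"gripper":1,"dx":0,"dy":0,"dz":-20,"yaw":0},{"gripper":1,"dx":0,"dy":0,"dz":-50,"yaw":0},{"gripper":1,"dx":0,"dy":0,"dz":-80,"yaw":0},{"gripper":1,"dx":0,"dy":0,"dz":-100,"yaw":0},{"gripper":1,"dx":0,"dy":0,"dz":-100,"yaw":0}]' 40
python3 - <<'E'
from h import *
go((466,343,215),(466,343,28),ang=0.1)
im=grab_frame("top"); cv2.imwrite("pics/t4.png",im[:,:,::-1])
for n in("top","scene"):
  if n=="scene": grab_frame(n)
  print(n,landmark_of("tray",n))
E
```

```text
t: 4.6
tool_pos: [591.2, -34.0, 234.4]
tool_rot: [0.0, 0.999, -0.051, -0.001]
ft_force: [0.3, -0.5, -5.4]
opening: 25.4
t 4.6 pos [591.2 -34.  234.4] xang -0.101 zax [-0.003 -0.001 -1.   ] F [ 0.3 -0.5 -5.4] open 25.4 j [-0.11  0.08  1.23 -0.    1.84  1.56]
yaw -11.5
[466 343 215] -> [-162.7 -362.4   19.5]
[466 343  28] -> [-162.3 -362.5  206.5]
top [{'xy': [190.7, 254.5], 'conf': 0.71}]
scene [{'xy': [392.4, 176.6], 'conf': 0.61}]
```

View pics/t4.png

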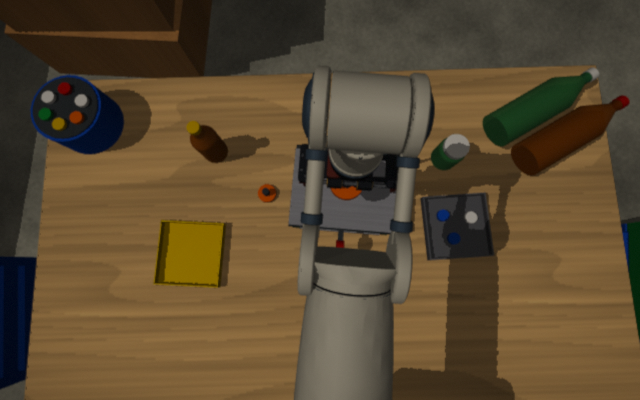

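The weight is held (5.4 N). The yellow tray is still at (192,253), and the network reports (190.7,254.5).

```bash
python3 -c "
from h import *
print(w('top',(190.7,254.5),0),w('scene',(392.4,176.6),0), w('top',(190.5,254),4))"
python3 -m jog '[{"gripper":1,"dx":-162,"dy":-362,"dz":15,"yaw":-11},{"gripper":1,"dx":-162,"dy":-362,"dz":15,"yaw":-11},{"gripper":1,"dx":-162,"dy":-362,"dz":15,"yaw":-11},{"gripper":1,"dx":-162,"dy":-362,"dz":15,"yaw":-11},{"gripper":1,"dx":-162,"dy":-362,"dz":15,"yaw":-11}]' 40
python3 - <<'E'
from h import *
go((466,343,215),(466,343,60),ang=0.1)
E
```

```text
[463.71900091 353.66266135   0.        ] [468.63545764 357.32829787   0.        ] [464.85150536 352.85239947   4.        ]
t: 5.3
tool_pos: [509.9, 204.8, 219.1]
tool_rot: [-0.0, 0.999, 0.045, -0.007]
ft_force: [0.8, 0.1, -6.8]
opening: 25.4
t 5.3 pos [509.9 204.8 219.1] xang 0.09 zax [-0.014 -0.    -1.   ] F [ 0.8  0.1 -6.8] open 25.4 j [ 0.32 -0.03  1.36  0.    1.82  1.8 ]
yaw -0.6
[466 343 215] -> [ -31.1 -141.6    4.7]
[466 343  60] -> [ -28.9 -141.4  159.7]
```

```bash
python3 -m jog '[{"gripper":1,"dx":-31,"dy":-147,"dz":5,"yaw":0},{"gripper":1,"dx":-31,"dy":-147,"dz":5,"yaw":0},{"gripper":1,"dx":-31,"dy":-147,"dz":20,"yaw":0},{"gripper":1,"dx":-30,"dy":-147,"dz":60,"yaw":0},{"gripper":1,"dx":-29,"dy":-147,"dz":100,"yaw":0}]' 40
python3 - <<'E'
from h import *
go((466,348,60),(466,348,28),ang=0.1)
im=grab_frame("top"); cv2.imwrite("pics/t5.png",cv2.resize(im[180:330,120:320,::-1],None,fx=4,fy=4))
im=grab_frame("scene"); cv2.imwrite("pics/s5.png",cv2.resize(im[80:220,300:480,::-1],None,fx=4,fy=4))
E
```

```text
t: 5.8
tool_pos: [464.7, 350.3, 116.9]
tool_rot: [0.0, 0.999, 0.047, -0.008]
ft_force: [0.1, -0.2, -7.4]
opening: 25.3
t 5.8 pos [464.7 350.3 116.9] xang 0.094 zax [-0.015 -0.001 -1.   ] F [ 0.1 -0.2 -7.4] open 25.3 j [0.58 0.06 1.45 0.01 1.64 2.06]
yaw -0.3
[466 348  60] -> [ 1.9  2.5 56.9]
[466 348  28] -> [ 2.4  2.5 88.9]
```

View pics/t5.png

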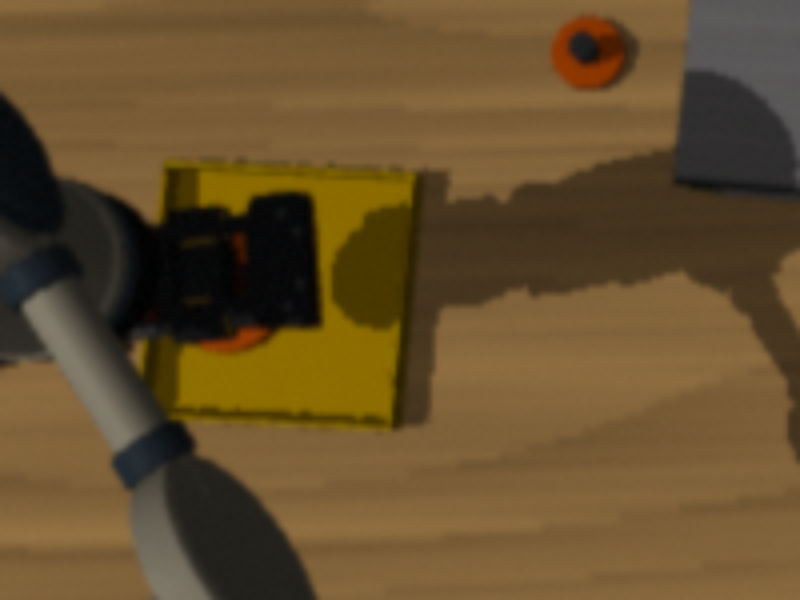

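View pics/s5.png

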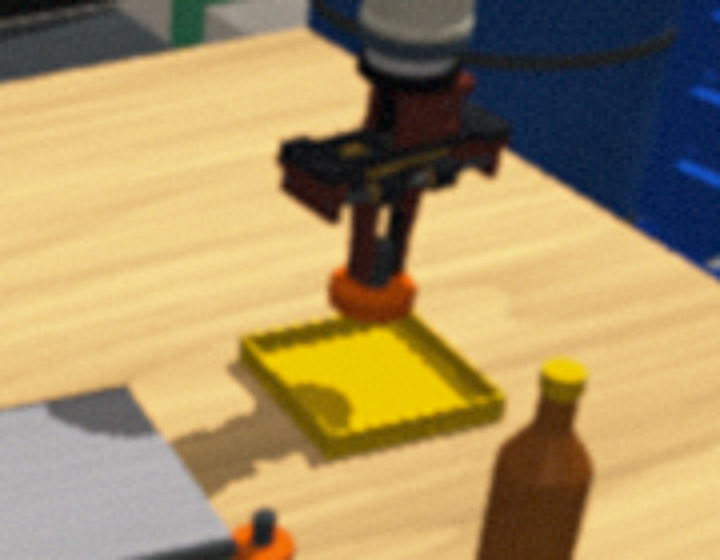

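The weight hangs upright above the yellow tray, whose rim runs from about (161,221) to (219,287) in the top view. Now I lower it.

```bash
python3 -m jog '[{"gripper":1,"dx":2,"dy":3,"dz":30,"yaw":0},{"gripper":1,"dx":2,"dy":3,"dz":60,"yaw":0},{"gripper":1,"dx":2,"dy":3,"dz":78,"yaw":0},{"gripper":1,"dx":2,"dy":3,"dz":82,"yaw":0},{"gripper":1,"dx":2,"dy":3,"dz":82,"yaw":0}]' 40
python3 - <<'E'
from h import *
go((466,347,28),ang=0.1)
E
```

```text
t: 6.4
tool_pos: [462.2, 342.6, 28.7]
tool_rot: [0.004, 0.999, 0.045, -0.014]
ft_force: [0.2, -0.7, -5.6]
opening: 25.2
t 6.4 pos [462.2 342.6  28.7] xang 0.091 zax [-0.028 -0.009 -1.   ] F [ 0.2 -0.7 -5.6] open 25.2 j [0.57 0.1  1.57 0.01 1.5  2.05]
yaw -0.5
[466 347  28] -> [ 4.2 -4.   0.6]
```

```bash
python3 -m jog '[{"gripper":1,"dx":2,"dy":-2,"dz":0,"yaw":0},{"gripper":1,"dx":2,"dy":-2,"dz":0,"yaw":0},{"gripper":1,"dx":2,"dy":-2,"dz":1,"yaw":0},{"gripper":1,"dx":2,"dy":-2,"dz":2,"yaw":0},{"gripper":1,"dx":2,"dy":-2,"dz":2,"yaw":0}]' 40
python3 - <<'E'
from h import *
go((466,347,28),ang=0.1)
E
```

```text
t: 6.9
tool_pos: [464.5, 345.0, 27.6]
tool_rot: [0.004, 0.999, 0.045, -0.013]
ft_force: [0.8, 0.2, -1.7]
opening: 25.3
t 6.9 pos [464.5 345.   27.6] xang 0.091 zax [-0.026 -0.009 -1.   ] F [ 0.8  0.2 -1.7] open 25.3 j [0.58 0.11 1.56 0.01 1.5  2.06]
yaw -0.5
[466 347  28] -> [ 1.7 -1.8 -0.4]
```

```bash
python3 -m jog '[{"gripper":0.8,"dx":0,"dy":0,"dz":0.5,"yaw":0},{"gripper":0.5,"dx":0,"dy":0,"dz":0.5,"yaw":0},{"gripper":0.2,"dx":0,"dy":0,"dz":0.5,"yaw":0},{"gripper":-0.3,"dx":0,"dy":0,"dz":0.5,"yaw":0},{"gripper":-0.3,"dx":0,"dy":0,"dz":0.5,"yaw":0}]' 40
python3 -m jog '[{"gripper":-0.3,"dx":0,"dy":0,"dz":0,"yaw":0},{"gripper":-0.3,"dx":0,"dy":0,"dz":-20,"yaw":0},{"gripper":-0.3,"dx":0,"dy":0,"dz":-60,"yaw":0},{"gripper":-0.3,"dx":0,"dy":0,"dz":-100,"yaw":0},{"gripper":-0.3,"dx":0,"dy":0,"dz":-140,"yaw":0}]' 40
python3 -m jog '[{"gripper":-0.3,"dx":0,"dy":50,"dz":-50,"yaw":0},{"gripper":-0.3,"dx":0,"dy":100,"dz":-80,"yaw":0},{"gripper":-0.3,"dx":0,"dy":150,"dz":-80,"yaw":0},{"gripper":-0.3,"dx":0,"dy":150,"dz":-80,"yaw":0},{"gripper":-0.3,"dx":0,"dy":150,"dz":-80,"yaw":0}]' 40
python3 - <<'E'
from h import *
go((466,347,28),(466,-21,200),ang=-0.1025)
im=grab_frame("top"); cv2.imwrite("pics/t6.png",cv2.resize(im[180:330,120:320,::-1],None,fx=4,fy=4))
im=grab_frame("scene"); cv2.imwrite("pics/s6.png",cv2.resize(im[80:220,300:480,::-1],None,fx=4,fy=4))
E
```

```text
t: 7.4
tool_pos: [464.7, 345.2, 27.6]
tool_rot: [0.003, 0.999, 0.045, -0.013]
ft_force: [0.3, -0.7, 0.8]
opening: 45.8
t: 7.9
tool_pos: [468.2, 346.3, 169.1]
tool_rot: [0.003, 0.999, 0.045, -0.013]
ft_force: [0.6, -0.1, 0.5]
opening: 57.2
t: 8.4
tool_pos: [484.7, 195.0, 252.0]
tool_rot: [0.003, 0.999, 0.043, -0.011]
ft_force: [-0.7, 0.6, -0.3]
opening: 57.2
t 8.4 pos [484.7 195.  252. ] xang 0.087 zax [-0.022 -0.007 -1.   ] F [-0.7  0.6 -0.3] open 57.2 j [ 0.32 -0.09  1.36 -0.    1.89  1.8 ]
yaw 10.8
[466 347  28] -> [  -0.5 -154.3  223.2]
[466 -21 200] -> [-36.2 213.2  54. ]
```

View pics/t6.png

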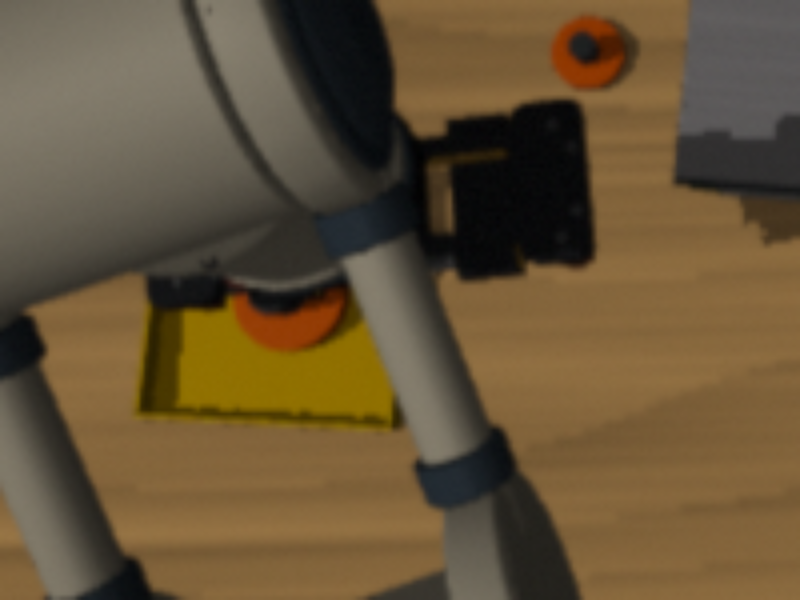

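View pics/s6.png

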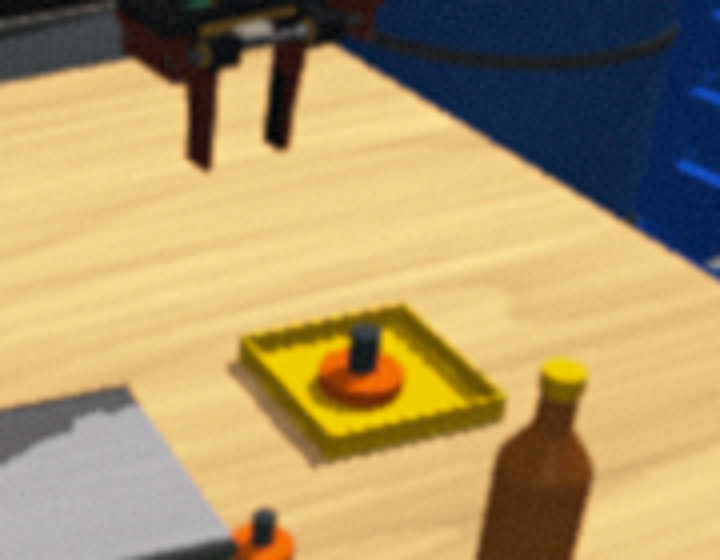

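The weight stands upright in the yellow tray, with its base at crop (360,380), well off the walls. Next is the red grip.

```bash
python3 -m jog '[{"gripper":-0.3,"dx":-36,"dy":213,"dz":20,"yaw":10.8},{"gripper":-0.3,"dx":-36,"dy":213,"dz":20,"yaw":10.8},{"gripper":-0.3,"dx":-36,"dy":213,"dz":20,"yaw":10.8},{"gripper":-0.3,"dx":-36,"dy":213,"dz":40,"yaw":10.8},{"gripper":-0.3,"dx":-36,"dy":213,"dz":54,"yaw":10.8}]' 20
python3 - <<'E'
from h import *
go((466,-21,200),(466,-21,150),(466,-21,86),ang=-0.1025)
E
```

```text
t: 9.0
tool_pos: [465.9, -19.9, 197.6]
tool_rot: [0.004, 0.999, -0.05, -0.012]
ft_force: [0.5, -0.2, -0.0]
opening: 57.4
t 9.0 pos [465.9 -19.9 197.6] xang -0.1 zax [-0.024 -0.008 -1.   ] F [ 0.5 -0.2 -0. ] open 57.4 j [-0.11 -0.25  1.6  -0.01  1.82  1.56]
yaw 0.2
[466 -21 200] -> [ 0.1  1.1 -2.4]
[466 -21 150] -> [ 1.3  0.6 47.6]
[466 -21  86] -> [  2.8  -0.  111.6]
```

```bash
python3 -m jog '[{"gripper":-0.3,"dx":1,"dy":0,"dz":20,"yaw":0},{"gripper":-0.3,"dx":1,"dy":0,"dz":45,"yaw":0},{"gripper":-0.3,"dx":1,"dy":0,"dz":55,"yaw":0},{"gripper":-0.3,"dx":1,"dy":0,"dz":55,"yaw":0},{"gripper":-0.3,"dx":1,"dy":0,"dz":55,"yaw":0}]' 20
python3 - <<'E'
from h import *
go((466,-21,86),ang=-0.1025)
crop("scene","pics/s7.png",(225,100,385,220),5)
crop("top","pics/t7.png",(270,130,430,300),3.5)
grab_frame("scene");print(landmark_of("lid_grip","scene"))
o,R=st(); p=o["tool_pos"]
for s in(-29,0,29): print(s,((proj("scene",p+R[:,1]*s)-(225,100))*5).round(),((proj("top",p+R[:,1]*s)-(270,130))*3.5).round())
print(((proj("scene",(467,-21,105))-(225,100))*5).round())
E
```

```text
t: 9.5
tool_pos: [466.0, -19.6, 143.3]
tool_rot: [0.004, 0.999, -0.049, -0.012]
ft_force: [0.5, -0.2, 0.3]
opening: 56.9
t 9.5 pos [466.  -19.6 143.3] xang -0.098 zax [-0.024 -0.008 -1.   ] F [ 0.5 -0.2  0.3] open 56.9 j [-0.11 -0.25  1.7  -0.01  1.72  1.56]
yaw 0.2
[466 -21  86] -> [ 1.5  0.8 57.2]
[{'xy': [285.9, 177.7], 'conf': 0.77}]
-29 [352. 315.] [198. 405.]
0 [302. 324.] [245. 409.]
29 [252. 333.] [291. 412.]
[304. 383.]
```

View pics/s7.png

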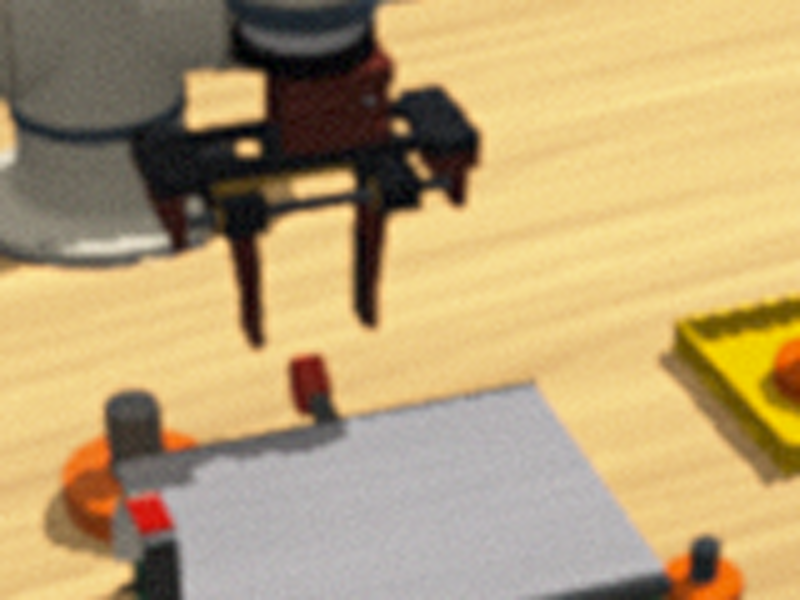

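View pics/t7.png

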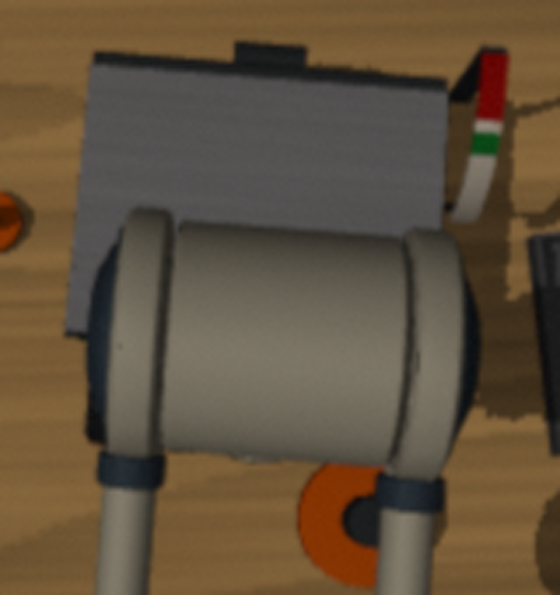

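The fingers straddle the red grip: tips at scene px (276,169) and (299,165), red grip at (287,177). Allowing for the camera offset seen on the tips, the grip sits a few mm nearer the robot, so I aim at x = 463.

```bash
python3 -m jog '[{"gripper":-0.3,"dx":-1.5,"dy":0.5,"dz":20,"yaw":0},{"gripper":-0.3,"dx":-1.5,"dy":0.5,"dz":40,"yaw":0},{"gripper":-0.3,"dx":-1.5,"dy":0.5,"dz":53,"yaw":0},{"gripper":-0.3,"dx":-1.5,"dy":0.5,"dz":56,"yaw":0},{"gripper":-0.3,"dx":-1.5,"dy":0.5,"dz":56,"yaw":0}]' 15
python3 - <<'E'
from h import *
go((463,-21,86),ang=-0.1025)
crop("scene","pics/s8.png",(225,100,385,220),5)
E
```

```text
t: 10.2
tool_pos: [463.5, -21.0, 88.1]
tool_rot: [0.005, 0.999, -0.05, -0.011]
ft_force: [-0.9, -0.6, 0.5]
opening: 57.0
t 10.2 pos [463.5 -21.   88.1] xang -0.099 zax [-0.022 -0.008 -1.   ] F [-0.9 -0.6  0.5] open 57.0 j [-0.11 -0.25  1.79 -0.01  1.62  1.56]
yaw 0.2
[463 -21  86] -> [-0.4  0.   2.1]
```

View pics/s8.png

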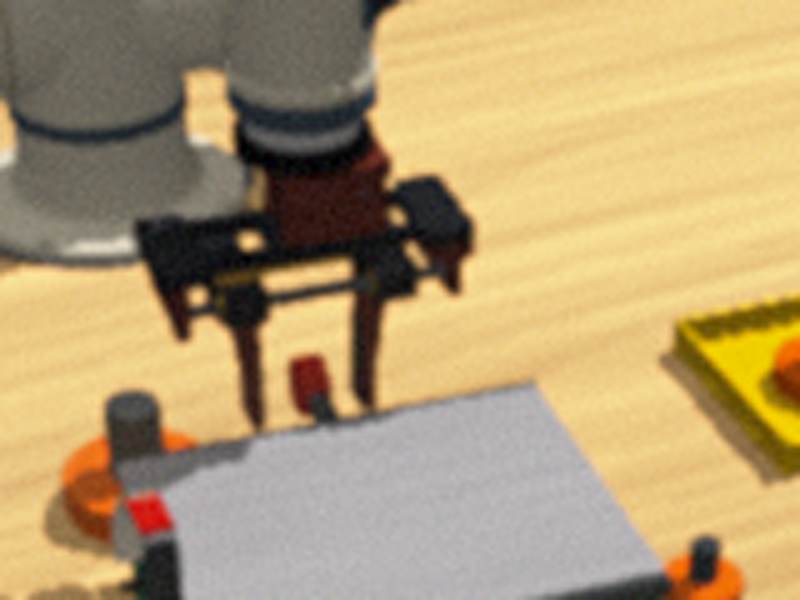

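The pads are centred on the grip: projected grasp point at crop (311,388), disc at (310,383). I close the gripper.

```bash
python3 -m jog '[{"gripper":0.1,"dx":0,"dy":0,"dz":1,"yaw":0},{"gripper":0.5,"dx":0,"dy":0,"dz":1,"yaw":0},{"gripper":1,"dx":0,"dy":0,"dz":1,"yaw":0},{"gripper":1,"dx":0,"dy":0,"dz":1,"yaw":0},{"gripper":1,"dx":0,"dy":0,"dz":1,"yaw":0}]' 15
python3 -m jog '[{"gripper":1,"dx":0,"dy":0,"dz":0,"yaw":0},{"gripper":1,"dx":0,"dy":0,"dz":0,"yaw":0},{"gripper":1,"dx":0,"dy":0,"dz":0,"yaw":0},{"gripper":1,"dx":0,"dy":0,"dz":0,"yaw":0},{"gripper":1,"dx":0,"dy":0,"dz":0,"yaw":0}]' 15
python3 - <<'E'
from h import *
go((463,-21,86),ang=-0.1025)
E
```

```text
t: 10.75
tool_pos: [463.8, -21.0, 87.8]
tool_rot: [0.005, 0.999, -0.05, -0.01]
ft_force: [0.4, 0.1, 0.0]
opening: 20.5
t: 11.25
tool_pos: [463.9, -20.3, 87.9]
tool_rot: [0.004, 0.999, -0.049, -0.01]
ft_force: [0.6, 5.2, 0.0]
opening: 18.2
t 11.25 pos [463.9 -20.3  87.9] xang -0.099 zax [-0.021 -0.007 -1.   ] F [0.6 5.2 0. ] open 18.2 j [-0.11 -0.25  1.79 -0.01  1.62  1.56]
yaw 0.2
[463 -21  86] -> [-0.8  0.8  1.9]
```

```bash
cat >> h.py <<'E'
S=np.array([463.9,-21,87.9]); U=np.array([np.cos(-.1025),np.sin(-.1025),0])
def arcp(th): return S+U*227*(1-np.cos(th))+np.array([0,0,227*np.sin(th)])
def theta():
    o,R=st(); d=o["tool_pos"]-S; return np.arctan2(d[2],227-d@U), np.hypot(d[2],227-d@U)
def arc(ths):
    go(ang=-.1025); o,R=st(); print("theta",np.round(theta(),3))
    for th in ths: print(th,(R.T@(arcp(th)-o["tool_pos"])).round(1))
E
python3 - <<'E'
from h import *
arc([.03,.08,.15,.2,.25])
E
```

```text
t 11.25 pos [463.9 -20.3  87.9] xang -0.099 zax [-0.021 -0.007 -1.   ] F [0.6 5.2 0. ] open 18.2 j [-0.11 -0.25  1.79 -0.01  1.62  1.56]
yaw 0.2
theta [ -0.    227.031]
0.03 [-0.   0.8 -6.8]
0.08 [  0.4   0.9 -18.2]
0.15 [  1.9   1.  -34. ]
0.2 [  3.6   1.1 -45.2]
0.25 [  6.    1.2 -56.3]
```

```bash
python3 -m jog '[{"gripper":1,"dx":0,"dy":0,"dz":-7,"yaw":0},{"gripper":1,"dx":0.5,"dy":0,"dz":-18,"yaw":0},{"gripper":1,"dx":2,"dy":0,"dz":-34,"yaw":0},{"gripper":1,"dx":3.5,"dy":0,"dz":-45,"yaw":0},{"gripper":1,"dx":6,"dy":0,"dz":-56,"yaw":0}]' 20
python3 - <<'E'
from h import *
arc([.3,.4,.5,.6])
crop("scene","pics/s9.png",(225,100,385,220),5)
E
```

```text
t: 11.75
tool_pos: [471.2, -21.0, 145.2]
tool_rot: [0.004, 0.999, -0.05, -0.01]
ft_force: [0.6, -2.2, -3.2]
opening: 18.0
t 11.75 pos [471.2 -21.  145.2] xang -0.099 zax [-0.021 -0.008 -1.   ] F [ 0.6 -2.2 -3.2] open 18.0 j [-0.11 -0.24  1.68 -0.01  1.72  1.56]
yaw 0.2
theta [  0.255 227.106]
0.3 [ 2.7  0.8 -9.8]
0.4 [ 10.1   1.  -31.3]
0.5 [ 19.5   1.3 -51.9]
0.6 [ 31.    1.5 -71.5]
```

View pics/s9.png

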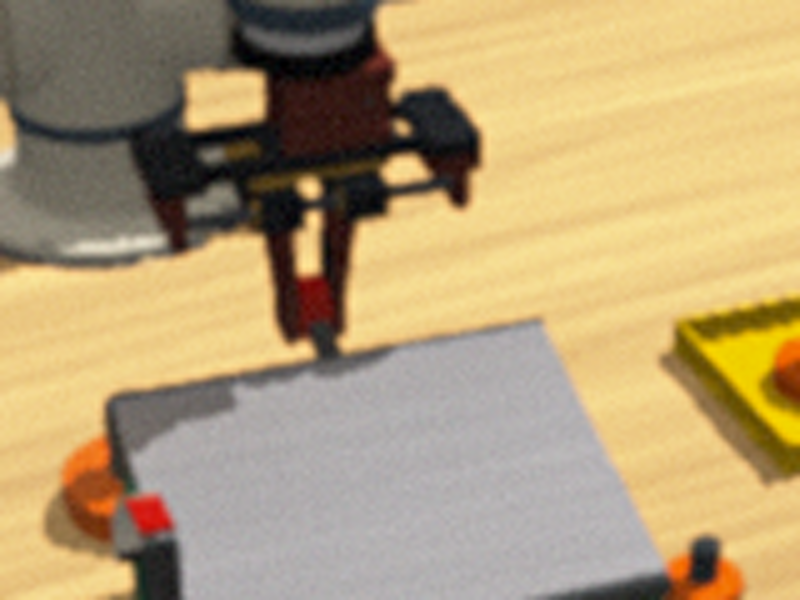

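The lid is rising with the grip held between the fingers (crop (315,300)), at about 0.255 rad with low forces.

```bash
python3 -m jog '[{"gripper":1,"dx":3,"dy":0.5,"dz":-10,"yaw":0},{"gripper":1,"dx":10,"dy":0.7,"dz":-31,"yaw":0},{"gripper":1,"dx":19.5,"dy":1,"dz":-52,"yaw":0},{"gripper":1,"dx":31,"dy":1,"dz":-71.5,"yaw":0},{"gripper":1,"dx":31,"dy":1,"dz":-71.5,"yaw":0}]' 20
python3 - <<'E'
from h import *
arc([.65,.7,.75,.85,.95])
E
```

```text
t: 12.3
tool_pos: [505.7, -24.9, 221.0]
tool_rot: [0.005, 0.999, -0.05, -0.007]
ft_force: [-0.9, 0.6, 0.5]
opening: 18.0
t 12.3 pos [505.7 -24.9 221. ] xang -0.1 zax [-0.014 -0.009 -1.   ] F [-0.9  0.6  0.5] open 18.0 j [-0.11 -0.15  1.47 -0.01  1.83  1.56]
yaw 0.2
theta [  0.624 227.888]
0.65 [ 4.2  0.4 -4.3]
0.7 [ 11.2   0.5 -13.3]
0.75 [ 18.6   0.6 -21.9]
0.85 [ 34.7   0.8 -37.9]
0.95 [ 52.3   1.  -52.2]
```

```bash
python3 -m jog '[{"gripper":1,"dx":4,"dy":0.4,"dz":-4.5,"yaw":0},{"gripper":1,"dx":11,"dy":0.5,"dz":-13.5,"yaw":0},{"gripper":1,"dx":18.5,"dy":0.5,"dz":-22,"yaw":0},{"gripper":1,"dx":34.5,"dy":0.7,"dz":-38,"yaw":0},{"gripper":1,"dx":34.5,"dy":0.7,"dz":-38,"yaw":0}]' 20
python3 - <<'E'
from h import *
arc([.9,.95,1.0,1.05,1.1,1.15,1.2,1.25,1.3,1.35])
crop("scene","pics/s10.png",(225,100,385,220),5)
crop("top","pics/t10.png",(270,130,430,300),3.5)
E
```

```text
t: 12.8
tool_pos: [541.5, -28.9, 259.4]
tool_rot: [0.005, 0.999, -0.05, -0.006]
ft_force: [-2.0, 1.1, 1.3]
opening: 17.9
t 12.8 pos [541.5 -28.9 259.4] xang -0.1 zax [-0.013 -0.009 -1.   ] F [-2.   1.1  1.3] open 17.9 j [-0.11 -0.04  1.3  -0.01  1.89  1.56]
yaw 0.2
theta [  0.856 227.213]
0.9 [ 7.8  0.1 -6.4]
0.95 [ 16.8   0.2 -13.3]
1.0 [ 26.1   0.3 -19.8]
1.05 [ 35.7   0.4 -25.8]
1.1 [ 45.7   0.5 -31.3]
1.15 [ 55.8   0.6 -36.3]
1.2 [ 66.3   0.7 -40.8]
1.25 [ 76.9   0.7 -44.8]
1.3 [ 87.7   0.8 -48.2]
1.35 [ 98.7   0.9 -51.1]
```

View pics/s10.png

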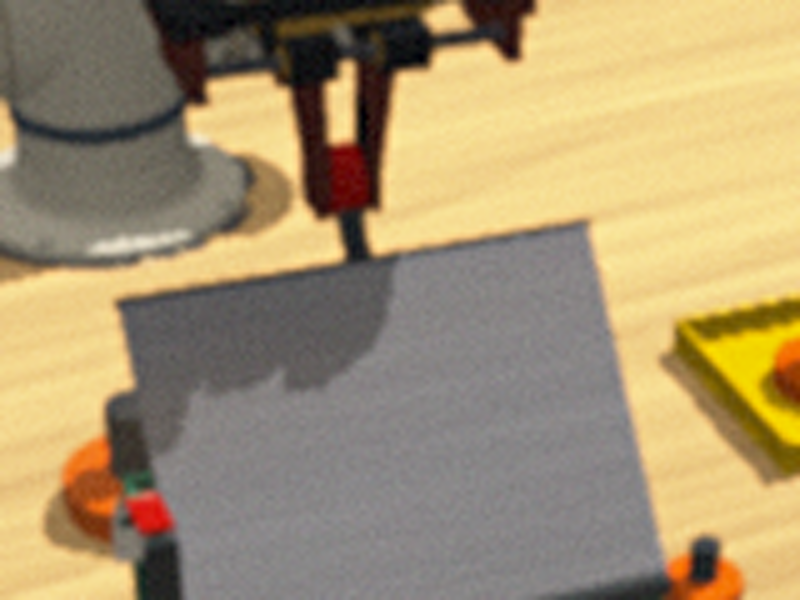

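View pics/t10.png

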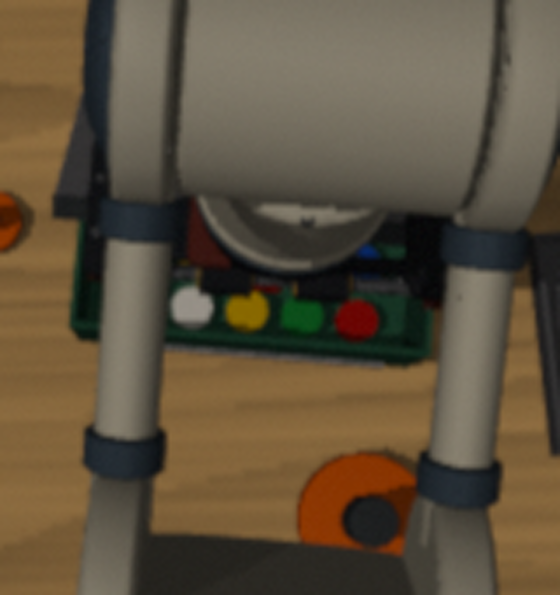

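The lid is at about 0.86 rad, held by the grip (scene crop (348,175)). The bin is open, with caps visible in the top view.

```bash
python3 -m jog '[{"gripper":1,"dx":8,"dy":0,"dz":-6.5,"yaw":0},{"gripper":1,"dx":26,"dy":0,"dz":-20,"yaw":0},{"gripper":1,"dx":45.5,"dy":0.3,"dz":-31.5,"yaw":0},{"gripper":1,"dx":66,"dy":0.5,"dz":-41,"yaw":0},{"gripper":1,"dx":66,"dy":0.5,"dz":-41,"yaw":0}]' 20
python3 - <<'E'
from h import *
arc([1.25,1.3,1.35])
E
```

```text
t: 13.4
tool_pos: [607.6, -36.3, 299.1]
tool_rot: [0.005, 0.999, -0.05, -0.006]
ft_force: [-1.2, -2.2, 2.8]
opening: 18.2
t 13.4 pos [607.6 -36.3 299.1] xang -0.101 zax [-0.013 -0.01  -1.   ] F [-1.2 -2.2  2.8] open 18.2 j [-0.11  0.16  1.02 -0.01  1.97  1.56]
yaw 0.1
theta [  1.198 226.718]
1.25 [10.9 -0.4 -4.4]
1.3 [21.7 -0.3 -7.8]
1.35 [ 32.7  -0.3 -10.7]
```

```bash
python3 -m jog '[{"gripper":1,"dx":11,"dy":-0.4,"dz":-4.4,"yaw":0},{"gripper":1,"dx":21.5,"dy":-0.4,"dz":-8,"yaw":0},{"gripper":1,"dx":32.5,"dy":-0.3,"dz":-10.5,"yaw":0},{"gripper":1,"dx":32.5,"dy":-0.3,"dz":-10.5,"yaw":0},{"gripper":1,"dx":32.5,"dy":-0.3,"dz":-10.5,"yaw":0}]' 20
python3 - <<'E'
from h import *
arc([1.3,1.25,1.2,1.15,1.1,1.05,1.0,.97,.95,.935])
crop("scene","pics/s11.png",(225,70,385,220),4)
E
```

```text
t: 13.9
tool_pos: [639.8, -39.9, 309.1]
tool_rot: [0.006, 0.999, -0.051, -0.006]
ft_force: [0.5, -3.6, 1.9]
opening: 18.2
t 13.9 pos [639.8 -39.9 309.1] xang -0.102 zax [-0.013 -0.011 -1.   ] F [ 0.5 -3.6  1.9] open 18.2 j [-0.11  0.26  0.89 -0.01  2.01  1.56]
yaw 0.0
theta [  1.348 226.793]
1.3 [-10.6  -0.8   2.6]
1.25 [-21.4  -0.9   6. ]
1.2 [-32.   -0.9  10. ]
1.15 [-42.4  -1.   14.5]
1.1 [-52.6  -1.1  19.5]
1.05 [-62.5  -1.1  25. ]
1.0 [-72.2  -1.2  31. ]
0.97 [-77.8  -1.3  34.8]
0.95 [-81.5  -1.3  37.5]
0.935 [-84.2  -1.3  39.5]
```

View pics/s11.png

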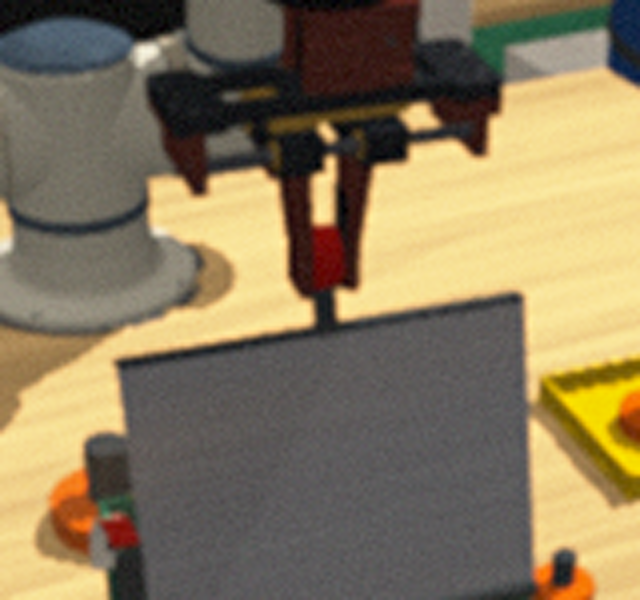

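Run:
```python
from h import *
from fit import B
p=[603.2,-34.9,-.1025]
for th in(1.2,1.3,1.35,1.4,1.5):
    q=lambda y:(90-184*np.cos(th)+3*np.sin(th),y,105+184*np.sin(th)+3*np.cos(th))
    print(th,[((proj("scene",B(p,q(y)))-(225,70))*4).round() for y in(-122,122)])
```

```text
1.2 [array([107., 359.]), array([508., 289.])]
1.3 [array([113., 366.]), array([521., 294.])]
1.35 [array([116., 370.]), array([527., 298.])]
1.4 [array([120., 376.]), array([534., 302.])]
1.5 [array([128., 390.]), array([548., 314.])]
```

The image agrees with the tool pose. The lid's front corners sit at crop (122,367) and (520,300), matching about 1.3 to 1.38 rad: clearly red and short of the stop. Now I bring it down.

```bash
python3 -m jog '[{"gripper":1,"dx":-10.5,"dy":-0.8,"dz":2.5,"yaw":0},{"gripper":1,"dx":-32,"dy":-1,"dz":10,"yaw":0},{"gripper":1,"dx":-52.5,"dy":-1,"dz":19.5,"yaw":0},{"gripper":1,"dx":-62.5,"dy":-1,"dz":25,"yaw":0},{"gripper":1,"dx":-72,"dy":-1.2,"dz":31,"yaw":0}]' 20
python3 - <<'E'
from h import *
arc([.97,.95,.935])
E
```

```text
t: 14.45
tool_pos: [566.7, -31.7, 278.2]
tool_rot: [0.006, 0.999, -0.051, -0.006]
ft_force: [0.7, -1.7, 0.3]
opening: 18.1
t 14.45 pos [566.7 -31.7 278.2] xang -0.102 zax [-0.013 -0.011 -1.   ] F [ 0.7 -1.7  0.3] open 18.1 j [-0.11  0.03  1.19 -0.01  1.93  1.56]
yaw 0.0
theta [  0.995 226.893]
0.97 [-4.7 -0.2  3.1]
0.95 [-8.4 -0.2  5.7]
0.935 [-11.1  -0.3   7.8]
```

```bash
python3 -m jog '[{"gripper":1,"dx":-4.5,"dy":0,"dz":3,"yaw":0},{"gripper":1,"dx":-8.5,"dy":0,"dz":5.5,"yaw":0},{"gripper":1,"dx":-10.5,"dy":0,"dz":7.5,"yaw":0},{"gripper":1,"dx":-10.5,"dy":0,"dz":7.5,"yaw":0},{"gripper":1,"dx":-10.5,"dy":0,"dz":7.5,"yaw":0}]' 20
python3 - <<'E'
from h import *
from fit import B
arc([.935])
crop("scene","pics/s12.png",(225,70,385,220),4)
crop("top","pics/t12.png",(270,130,430,300),3.5)
p=[603.2,-34.9,-.1025]
for th in(.85,.935,1.02):
    q=lambda y:(90-184*np.cos(th)+3*np.sin(th),y,105+184*np.sin(th)+3*np.cos(th))
    print(th,[((proj("scene",B(p,q(y)))-(225,70))*4).round() for y in(-122,122)])
im=cv2.imread("pics/s12.png")
im=grab_frame("scene")[:,:,::-1]; cv2.imwrite("pics/s13.png",cv2.resize(im[165:240,230:300],None,fx=8,fy=8,interpolation=cv2.INTER_CUBIC))
E
```

```text
t: 14.95
tool_pos: [556.2, -30.6, 271.0]
tool_rot: [0.006, 0.999, -0.051, -0.006]
ft_force: [0.4, -1.4, 0.8]
opening: 18.2
t 14.95 pos [556.2 -30.6 271. ] xang -0.102 zax [-0.013 -0.011 -1.   ] F [ 0.4 -1.4  0.8] open 18.2 j [-0.11  0.    1.24 -0.01  1.91  1.56]
yaw 0.0
theta [  0.938 226.996]
0.935 [-0.6 -0.1  0.4]
0.85 [array([ 91., 360.]), array([469., 294.])]
0.935 [array([ 94., 357.]), array([477., 290.])]
1.02 [array([ 97., 355.]), array([486., 287.])]
```

View pics/s12.png

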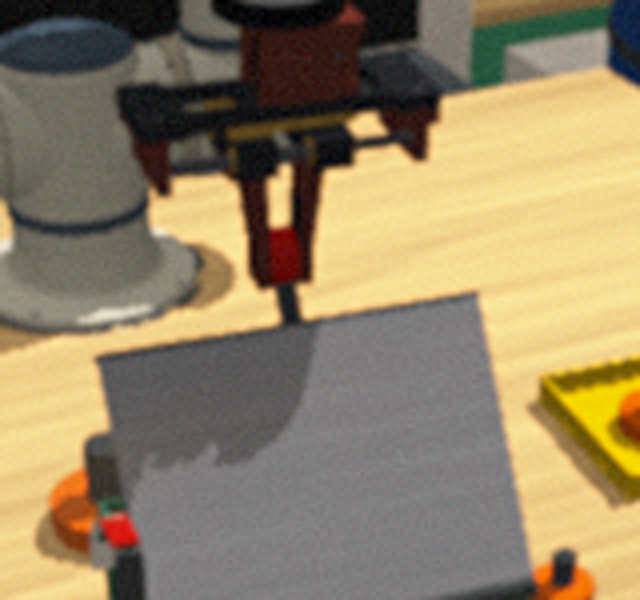

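View pics/s13.png

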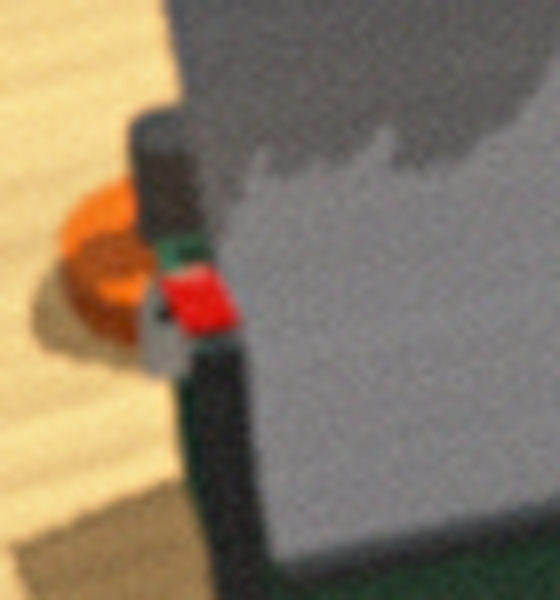

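View pics/t12.png

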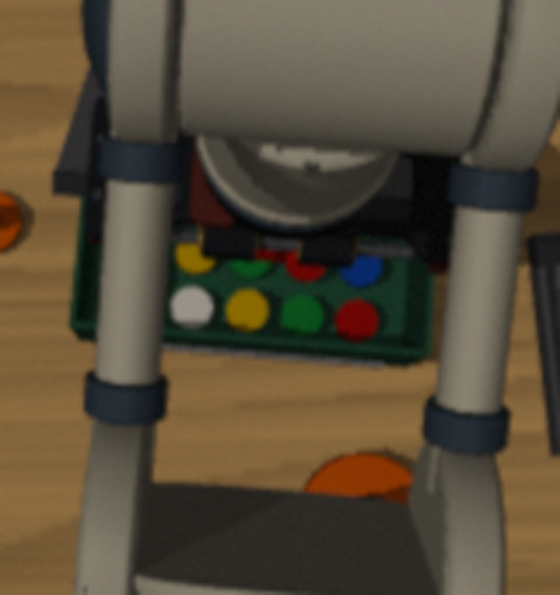

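The black pin lies on the green patch of the scale (crop (203,250), green at about x 160–210). The lid corners at crop (100,358) and (476,294) fit about 0.93 rad, and the tool arc gives 0.938. I'll hold it there, check that it is still and check the whole scene.

```bash
python3 -m jog '[{"gripper":1,"dx":0,"dy":0,"dz":0,"yaw":0},{"gripper":1,"dx":0,"dy":0,"dz":0,"yaw":0},{"gripper":1,"dx":0,"dy":0,"dz":0,"yaw":0},{"gripper":1,"dx":0,"dy":0,"dz":0,"yaw":0},{"gripper":1,"dx":0,"dy":0,"dz":0,"yaw":0}]' 20
python3 -m jog '[{"gripper":1,"dx":0,"dy":0,"dz":0,"yaw":0},{"gripper":1,"dx":0,"dy":0,"dz":0,"yaw":0},{"gripper":1,"dx":0,"dy":0,"dz":0,"yaw":0},{"gripper":1,"dx":0,"dy":0,"dz":0,"yaw":0},{"gripper":1,"dx":0,"dy":0,"dz":0,"yaw":0}]' 20
python3 - <<'E'
from h import *
arc([.935]); print(observe()["dq"].round(4))
im=grab_frame("scene"); cv2.imwrite("pics/s14.png",im[:,:,::-1])
im=grab_frame("top"); cv2.imwrite("pics/t14.png",im[:,:,::-1]); print(theta())
E
```

```text
t: 15.6
tool_pos: [556.3, -30.6, 271.0]
tool_rot: [0.006, 0.999, -0.051, -0.006]
ft_force: [-0.5, -1.0, 1.1]
opening: 18.3
t: 16.1
tool_pos: [556.3, -30.6, 271.0]
tool_rot: [0.006, 0.999, -0.051, -0.006]
ft_force: [-0.9, -1.2, 0.9]
opening: 18.1
t 16.1 pos [556.3 -30.6 271. ] xang -0.102 zax [-0.013 -0.011 -1.   ] F [-0.9 -1.2  0.9] open 18.1 j [-0.11  0.    1.24 -0.01  1.91  1.56]
yaw 0.0
theta [  0.939 226.989]
0.935 [-0.6 -0.1  0.5]
[-0.0015 -0.0003  0.0011 -0.0001 -0.0015  0.0003]
(np.float64(0.9384820814760771), np.float64(226.9864736129991))
```

View pics/s14.png

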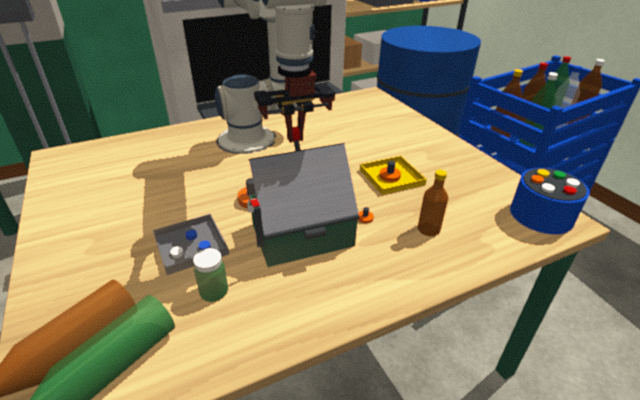

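View pics/t14.png

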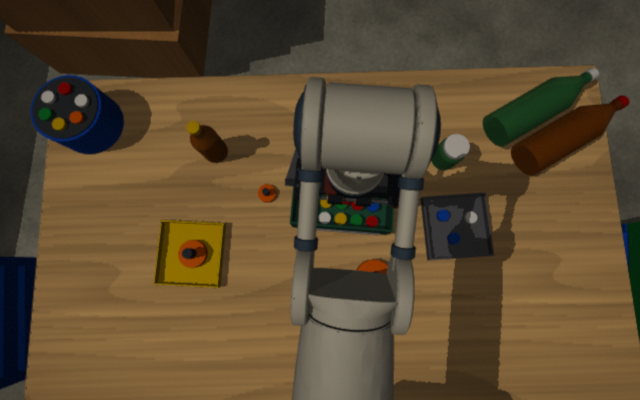

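The weight stands upright in the yellow tray (top (192,253)). The bottle (207,143) and jar (452,150) have not moved, and the lid is held still. I'm handing the job in.

```bash
python3 -c "
from plant import *
print(close_job())"
```

```text
the job is handed in; nothing more can be done
None
```

I handed the job in at about 16 s, with the gripper still holding the lid in the green part. `close_job` reports no verdict.

- **Weight:** I took the middle-sized orange weight, the one on the lid measuring about 70 mm across, and set it upright near the middle of the yellow tray.
- **Lid:** I pinched the red grip and raised the lid to about 1.35 rad, clearly in the red and short of the stop at 1.75. I then brought it down and held it at about 0.94 rad.
- **Last checks:** By the tool's arc the lid was steady at 0.938–0.939 rad, within the green band of 0.85–1.02. Joint speeds were about zero, forces stayed under 2 N, and the grip opening was 18 mm. The pictures showed the weight upright in the tray, and the bottle and jar where they started.
- **Small disagreement:** The scene camera read 2–3 px off against the robot's pose, so the lid angle from the image is coarser, at roughly 0.93. The pin appeared to be on the green patch, but it is small and partly hidden in that view.

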